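# Load the grease tins and hold the case lid at its balance point

### The job

Stand the blue and the green grease tin upright in the two empty end cells of the red divided case, one tin per cell, setting them in rather than dropping them. Then take the lid, which is leaning back open, by its steel bar and bring it up to its balance point, standing straight up on its hinge, and finish while still holding it there quite still so that I can screw on its stay; never let it fall shut. Leave the yellow tin in the middle cell and the other things on the bench where they are.

Things in the scene. Friction and masses are not known exactly. Their poses are not given: they have to be found in the camera images.
- case: Red metal case fixed to the bench, 94 mm deep (its x), 232 mm long (its y); origin: centre of its underside. Three cells in a row at y = -76, 0, +76 mm, each 72 mm (y) by 86 mm (x) inside, floor 5 mm up. Front (-x) and back (+x) walls are 90 mm high; end walls and dividers only 35 mm; all 4 mm thick. The lid is hinged along the top of the back (+x) wall.
- cell_left (a point): Centre of the floor of the empty end cell at the case's +y end, 5 mm above the bench; axes as the case's.
- cell_right (a point): Centre of the floor of the empty end cell at the case's -y end, 5 mm above the bench; axes as the case's.
- hinge_mid (a point): Middle of the lid's hinge axis, which runs along the case's y, 93 mm above the bench and 48 mm behind (+x of) the case's centre; axes as the case's.
- lid_angle (a joint): Lid angle in rad: 0 = shut flat on the case, 1.571 = straight up, its balance point (centre of mass right over the hinge), 2.3 = leaning back open on its stop, as at the start. The hinge is nearly free: let go, the lid falls shut below the balance point and falls back open beyond it.
- lid: The lid: flat red plate with a grey panel, 90 by 232 mm, 4 mm thick, about 0.35 kg, origin on the hinge's middle. The plate runs along its -x to 94 mm; beyond that a steel loop carries the grip bar. When shut its axes are the case's; it turns about its y.
- lid_bar (a point): Middle of the lid's round steel grip bar, 10 mm thick, parallel to the hinge, 135 mm from it in the lid's plane. 112 mm are free between the end arms, with a 36 mm gap to the plate's edge, so fingers from above can straddle it; it turns easily between the pads. 228 mm above the bench, over the hinge, when the lid is straight up; at the start 194 mm up, 90 mm behind the hinge.
- tin_blue: The blue tin (see its point); origin at the centre of its underside.
- tin_blue_mid (a point): Blue grease tin to load, on the bench to the left of the case, cap of the same colour, white paper band; closed upright cylinder 46 mm in diameter, 75 mm tall, about 0.2 kg. The point is its centre, 37.5 mm above its base; z is its own axis.
- tin_green: The green tin (see its point); origin at the centre of its underside.
- tin_green_mid (a point): Green grease tin to load, on the bench to the left of the case, cap of the same colour, white paper band; closed upright cylinder 46 mm in diameter, 75 mm tall, about 0.2 kg. The point is its centre, 37.5 mm above its base; z is its own axis.
- tin_yellow_mid (a point): Yellow grease tin already standing in the middle cell, to be left alone; cap of the same colour, white paper band; closed upright cylinder 46 mm in diameter, 75 mm tall, about 0.2 kg. The point is its centre, 37.5 mm above its base; z is its own axis.
- oil_bottle_mid (a point): Black oil bottle with a red cap, 56 mm in diameter, 150 mm tall, on the bench beyond the tins to the left; to be left alone. The point is its centre, 75 mm up.
- wrench_grip (a point): Steel wrench, 180 mm long, lying on the bench; to be left alone. The point is on its handle.
- sprocket: Dark steel sprocket, 110 mm in diameter, 15 mm high, lying flat on the bench to the right of the case; to be left alone. Origin at the centre of its underside.
There are look-alikes about, which are no part of the job. There is more than one size of the tin_green; the job needs the middle-sized.

How it is judged:
By the outcome, as a careful person would: the job done as asked, in the order asked, and still so for the second after the job is handed in, while the arm keeps its last pose, push and grip.
It also fails if it takes over 72 s, if anything falls off the work surface, if the arm or the gripper's body presses on something with over 40 N, if the wrist force passes 120 N, or if a joint passes its speed limit or range.

### The arm

A 7-joint arm with a two-finger parallel gripper is mounted at the origin on the work surface. World frame = base frame: x ahead of the robot, y to its left, z up, the work surface at z = 0. Lengths are in m, angles in rad, forces in N, time in s.
With the tool pointing down it reaches from about 0.425 to 0.95 m from the base axis. Payload 4.7 kg.
Tool frame: the origin (TCP) lies at the very end of the fingers, on their centre line; the grasp point (between the pads) lies behind it (arm.tcp_to_grasp is the z of the grasp point in the tool frame, in m); z points along the fingers, y is the direction in which the jaws open and shut (so a half turn about z gives the same grasp; the last joint's range is limited). The gripper opens to 87 mm and grips with 3 to 60 N. Pads are 19 mm wide; open, the fingers measure 117 mm over their backs; the gripper's body (75 mm by 190 mm) begins 51 mm behind the grasp point.
Start: joints at [1.268, 0.469, -0.049, 1.532, 0.024, 1.141, -0.082], TCP at [0.183, -0.65, 0.223] pointing down, gripper open.
Joint ranges: [-2.59, 2.59], [-0.33, 1.99], [-1.39, 1.29], [0.1, 2.45], [-1.04, 4.18], [0.21, 1.99], [-2.66, 2.66]. Speed limits (rad/s): [2.57, 2.57, 3.14, 3.14, 3.14, 3.14, 3.14].

### API

Orientations are given as a unit quaternion [x, y, z, w].
In Python, from bench import arm gives the robot as it stands.
- The arm moves only by the tool servo_tool, never from a script. Its argument "deltas" is text: rows parted by semicolons, each of 5 numbers parted by spaces: the shift along the tool's x, y, z in m, then the turn about the tool's z in degrees, then the closure in counts, from 0 (fully open) to 255 (shut). In form: tx ty tz yaw claw; .... A call has exactly 8 rows; each row is the pose to reach, as a shift and turn from the pose commanded when the call began, along the tool's axes at that moment; what a row does not reach only later rows make up. A row lasts 1/12 s, in which the tool goes at most 41.7 mm and 7.16 degrees, less where a joint would pass 70% of its speed; a pose out of reach is approached as far as the arm can. A call with a gripper value outside its range is refused whole. The fingers move at their own pace and stop on an object; "force" is the grip in N (left out, the last holds). Time passes only in rows, so rows that repeat a pose let the fingers close, or fill a call up. It gives the time, the measured TCP pose, the force and the opening at its end, in the units of the state.
- arm.sense(): the state, without advancing time (a new reading comes with each control period).
- arm.get_image(name): name is "scene" or "side" or "wrist"; returns the picture (400x640x3 uint8, blue, green, red); there is no depth.
- arm.calibration(name): a dict with "camera_matrix" (3x3 intrinsics, pixels), "dist" ([k1, k2, p1, p2, k3] as OpenCV has them; the pictures are not rectified), "cam_to_world" (4x4, takes a point from camera to world coordinates). Camera axes: x right, y down, z forward; pixel columns grow to the right and rows downward; lengths in m; the calibration is good to about 2 mm. A picture is of the moment at which its call begins: read the wrist's pose just before it. calibration takes no time and is no camera call; for the wrist camera it gives the pose at the moment of the call.
- arm.close_job(): hands the job in, once; it reports no verdict.
Trained networks look in the newest picture that a camera, given by its name, has taken for a name from the list of things; names that differ only in an ending like _2 or _b are one class to them, and where a whole thing is asked for, a point or a joint stands for the part that bears it (a point fixed in the world has none). Each returns a list of dicts, best first, with "p" (0 to 1); they miss things now and then, are a little off and sometimes report something else, mostly with a low value. They report only what shows in the picture. A call takes as long as a camera call. They do not tell look-alikes from the thing itself.
- arm.recognise(query, camera): "bbox" ([left, top, width, height] in pixels, round what is visible of it).
- arm.silhouettes(query, camera): "mask" (400x640 bool, what is visible of it) and "bbox" ([left, top, width, height] in pixels, round what is visible of it).
- arm.pinpoint(query, camera): "point" ([row, column] in pixels: a listed point, or the origin of a listed thing).
The state is a dict: "time_s": time; "qpos": joint angles; "dq": joint speeds; "joint_efforts": joint torques, N m; "position": TCP position; "orientation": TCP orientation; "contact_force": force on the tool from outside, world axes, zero at the start; "ft_torque": the same for the moment, N m; "opening": finger opening in m.
Only numpy, scipy, OpenCV 4.12 (cv2) and the standard library are available. Lean on these libraries where they do the work, as an engineer would, in place of code of your own. Each camera call takes 0.05 s, during which the arm holds its last target.

## Working session

There is one attempt and no reset: what is moved stays moved. The work goes in short steps, Python scripts to look and compute and a tool call to move; the robot and the scene stay as the last step left them, time stands still between calls to the robot, and variables do not carry over. Pictures are saved under pics/ and viewed, and the job is handed in when it is done.

Besides the shell and the picture viewer there is one more tool, called after "Call:" as a command line: name --argument value ..., lists and objects as JSON in quotes. servo_tool: Moves the arm, as the interface text tells. Its arguments: {"type":"object","properties":{"deltas":{"type":"string"},"force":{"type":"number"}},"required":["deltas"]}

```bash
mkdir -p pics; ls; python3 - <<'E'
from bench import arm
import cv2
s=arm.sense(); print(s); print(arm.tcp_to_grasp)
for n in ("scene","side"):
    cv2.imwrite(f"pics/{n}0.png",arm.get_image(n))
    c=arm.calibration(n); print(n,c)
E
```

```text
pics
{'time_s': 0.0, 'qpos': array([ 1.26808344,  0.46943326, -0.04861414,  1.5336675 ,  0.02409184,
        1.14098543, -0.08231326]), 'dq': array([-3.42288475e-04,  1.45180388e-03, -7.10461604e-05,  3.76112332e-04,
       -1.26160864e-03,  2.68608011e-04, -1.50099203e-03]), 'joint_efforts': array([ 1.64138523e-04, -5.07984066e+01, -8.06319737e-02, -2.36156613e+01,
       -6.14148681e-02,  3.78770311e-02,  1.85904214e-04]), 'position': array([ 0.18238872, -0.64928396,  0.22151619]), 'orientation': array([ 9.90640340e-01,  1.36494712e-01, -1.56344230e-04, -9.41233554e-04]), 'contact_force': array([ 0.83514888,  0.18083439, -0.34521508]), 'ft_torque': array([-0.00276642,  0.00256459,  0.01041283]), 'opening': 0.08707689534829788}
-0.0187
scene {'camera_matrix': array([[404.9785756 ,   0.        , 318.56132439],
       [  0.        , 404.9785756 , 198.32429369],
       [  0.        ,   0.        ,   1.        ]]), 'dist': array([0.02665103, 0.        , 0.        , 0.        , 0.        ]), 'cam_to_world': array([[-0.28127143,  0.61232223, -0.73888286,  1.43003744],
       [ 0.95943314,  0.16391194, -0.22939253,  0.30453383],
       [-0.01935043, -0.77343026, -0.63358598,  0.82701086],
       [ 0.        ,  0.        ,  0.        ,  1.        ]])}
side {'camera_matrix': array([[429.08644618,   0.        , 317.8499678 ],
       [  0.        , 429.08644618, 197.69138471],
       [  0.        ,   0.        ,   1.        ]]), 'dist': array([-0.05779793,  0.        ,  0.        ,  0.        ,  0.        ]), 'cam_to_world': array([[-0.95849246, -0.16536728,  0.23226249,  0.29404309],
       [-0.28506425,  0.54001909, -0.79190767,  0.97016737],
       [ 0.00552944, -0.82524726, -0.56474453,  0.75164375],
       [ 0.        ,  0.        ,  0.        ,  1.        ]])}
```

View pics/scene0.png

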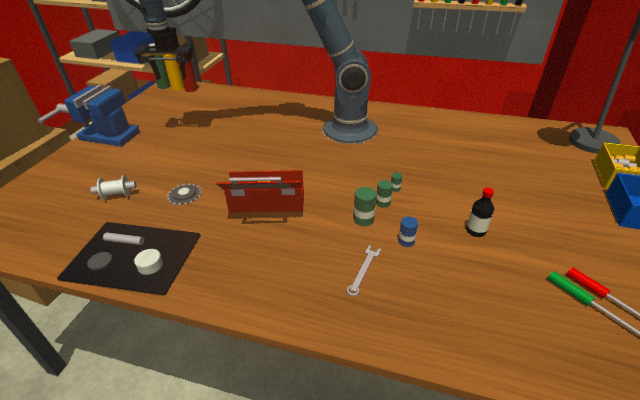

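View pics/side0.png

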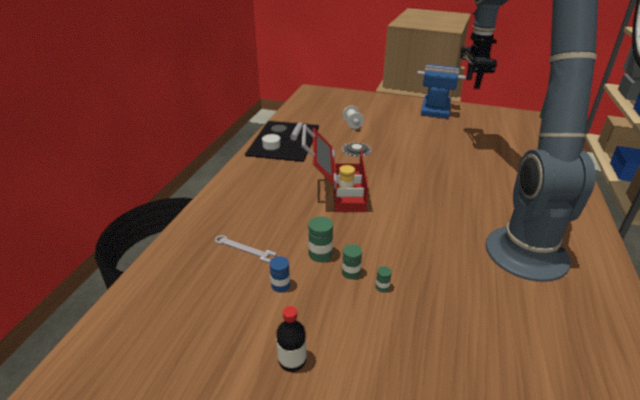

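Scene picture: green tins at (365,206) big, (384,193) middle, (397,182) small; blue at (408,232); case at (265,195) with the lid leaning toward the camera; bottle (480,215). In the side view the same greens are at (320,240), (352,262), (384,279), and blue at (280,275). The middle-sized green is scene (384,193) / side (352,262).

```bash
cat > h.py <<'E'
from bench import arm
import numpy as np, cv2
def ray(c,uv):
    p=cv2.undistortPoints(np.array([[uv]],float),c["camera_matrix"],c["dist"])[0,0]
    T=c["cam_to_world"]; d=T[:3,:3]@np.array([p[0],p[1],1]); return T[:3,3],d/np.linalg.norm(d)
def tri(rs):
    A=sum(np.eye(3)-np.outer(d,d) for o,d in rs); b=sum((np.eye(3)-np.outer(d,d))@o for o,d in rs)
    x=np.linalg.solve(A,b); return x,[np.linalg.norm(np.cross(x-o,d)) for o,d in rs]
def atz(c,uv,z):
    o,d=ray(c,uv); return o+d*(z-o[2])/d[2]
def proj(c,P):
    T=np.linalg.inv(c["cam_to_world"]); 
    return cv2.projectPoints(np.array(P,float).reshape(-1,3),cv2.Rodrigues(T[:3,:3])[0],T[:3,3],c["camera_matrix"],c["dist"])[0][:,0]
E
python3 - <<'E'
from h import *
for n in("scene","side"):
    arm.get_image(n)
    c=arm.calibration(n)
    for q,z in [("tin_green_mid",.0375),("tin_blue_mid",.0375),("tin_yellow_mid",.0425),("cell_left",.005),("cell_right",.005),("case",0),("hinge_mid",.093),("lid_bar",.194),("oil_bottle_mid",.075),("wrench_grip",.004)]:
        for r in arm.pinpoint(q,n)[:4]:
            p=r["point"]; print(n,q,round(r["p"],2),np.round(p,1),np.round(atz(c,(p[1],p[0]),z),4))
print(arm.sense()["time_s"])
E
```

```text
scene tin_green_mid 0.89 [192.4 383.6] [0.429  0.2063 0.0375]
scene tin_green_mid 0.86 [208.3 362.2] [0.5207 0.1574 0.0375]
scene tin_green_mid 0.66 [182.9 396. ] [0.3703 0.2365 0.0375]
scene tin_blue_mid 0.65 [232.  408.9] [0.5859 0.3022 0.0375]
scene cell_left 0.94 [199.9 289. ] [ 0.5035 -0.0821  0.005 ]
scene cell_left 0.15 [188.6 259.7] [ 0.4731 -0.1959  0.005 ]
scene case 0.71 [205.7 268.6] [ 0.5418 -0.1373  0.    ]
scene hinge_mid 0.68 [188.5 261.7] [ 0.5735 -0.1368  0.093 ]
scene lid_bar 0.78 [178.8 254.7] [ 0.6575 -0.11    0.194 ]
scene oil_bottle_mid 0.79 [214.5 479.1] [0.5062 0.479  0.075 ]
scene wrench_grip 0.74 [278.  360.8] [0.753  0.2029 0.004 ]
side tin_green_mid 0.93 [259.6 349.9] [0.4368 0.2021 0.0375]
side tin_green_mid 0.75 [277.1 381.8] [0.352  0.239  0.0375]
side tin_green_mid 0.62 [240.5 318.8] [0.5298 0.155  0.0375]
side tin_blue_mid 0.91 [272.4 279.7] [0.5849 0.2932 0.0375]
side tin_blue_mid 0.35 [178.8 347.1] [ 0.5296 -0.1593  0.0375]
side tin_yellow_mid 0.54 [179.9 351.2] [ 0.5142 -0.1489  0.0425]
side cell_left 0.87 [203.1 348.2] [ 0.505  -0.0759  0.005 ]
side cell_left 0.47 [175.6 346.2] [ 0.5479 -0.2296  0.005 ]
side cell_right 0.59 [177.3 349.6] [ 0.5346 -0.2224  0.005 ]
side case 0.72 [190.5 347.5] [ 0.5245 -0.1503  0.    ]
side case 0.48 [134.9 303.5] [ 0.7826 -0.4882  0.    ]
side case 0.18 [205.7 348.3] [ 0.503  -0.0697  0.    ]
side hinge_mid 0.59 [165.2 333.2] [ 0.5702 -0.1358  0.093 ]
side lid_bar 0.67 [135.3 302.9] [ 0.6573 -0.1088  0.194 ]
side lid_bar 0.26 [263.3 350.1] [0.4028 0.3803 0.194 ]
side wrench_grip 0.77 [241.8 227.8] [0.7729 0.1936 0.004 ]
side wrench_grip 0.52 [262.4 350.4] [0.4399 0.1758 0.004 ]
1.2
```

```bash
python3 - <<'E'
import cv2
a=cv2.imread("pics/scene0.png")[150:270,200:520];cv2.imwrite("pics/c1.png",cv2.resize(a,None,fx=2.5,fy=2.5,interpolation=2))
a=cv2.imread("pics/side0.png")[110:310,210:410];cv2.imwrite("pics/c2.png",cv2.resize(a,None,fx=3,fy=3,interpolation=2))
E
```

```text
(no output)
```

View pics/c1.png

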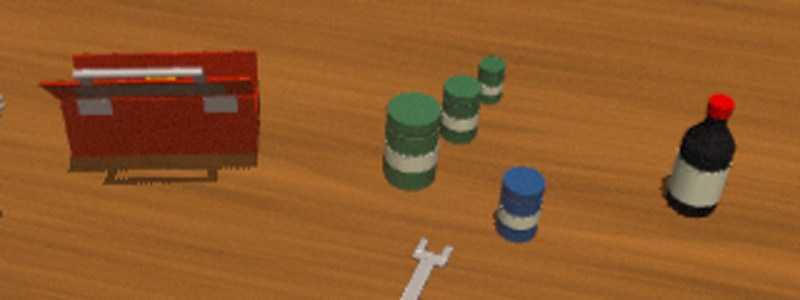

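View pics/c2.png

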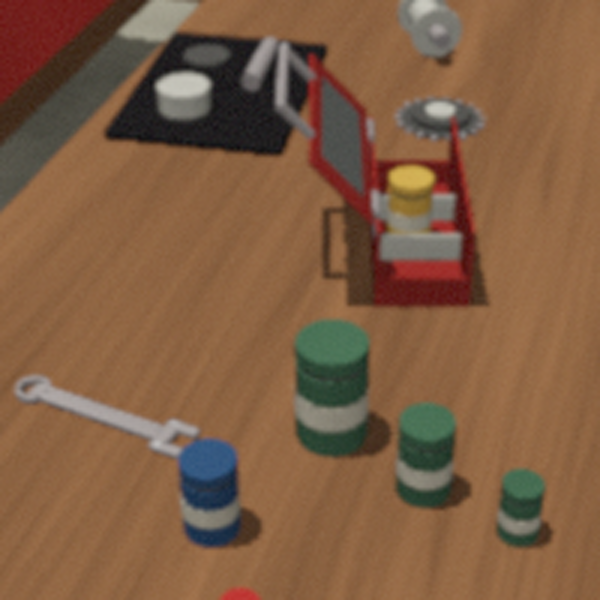

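```bash
cat >> h.py <<'E'
def cylmask(c,x,y,z0=0,r=.023,h=.075):
    t=np.linspace(0,2*np.pi,40); P=[[x+r*np.cos(a),y+r*np.sin(a),z] for a in t for z in(z0,z0+h)]
    return cv2.convexHull(proj(c,P).astype(np.float32))[:,0]
def boxof(h): return np.r_[h.min(0),h.max(0)]
def fitcyl(obs,x0,z0=0,r=.023,h=.075):
    from scipy.optimize import least_squares
    # obs: list of (calib, bbox l t w h)
    def f(v):
        e=[]
        for c,b in obs:
            k=boxof(cylmask(c,v[0],v[1],z0,r,h)); e+=list(k-np.array([b[0],b[1],b[0]+b[2]-1,b[1]+b[3]-1]))
        return np.array(e)
    s=least_squares(f,x0); return s.x,s.fun
E
python3 - <<'E'
from h import *
import pickle
O={}
for n in("scene","side"):
    c=arm.calibration(n)
    arm.get_image(n)
    for q in ("tin_green","tin_blue","tin_yellow_mid","lid","case"):
        rs=arm.silhouettes(q,n)
        for r in rs[:3]:
            print(n,q,round(r["p"],2),r["bbox"])
        O[n,q]=rs
pickle.dump(O,open("O.pkl","wb"))
C={n:arm.calibration(n) for n in("scene","side")}
def pick(n,q,uv):
    return min(O[n,q],key=lambda r:np.hypot(r["bbox"][0]+r["bbox"][2]/2-uv[0],r["bbox"][1]+r["bbox"][3]/2-uv[1]))["bbox"]
for q,a,b,x0 in(("tin_green",(384,193),(352,262),(.43,.2)),("tin_blue",(408,232),(280,275),(.58,.3))):
    for ns in (("scene",),("side",),("scene","side")):
        print(q,ns,*[np.round(t,4) for t in fitcyl([(C[n],pick(n,q,a if n=="scene" else b)) for n in ns],x0)])
c=arm.calibration("wrist");print(c["cam_to_world"],c["camera_matrix"],arm.sense()["time_s"])
E
```

```text
scene tin_green 0.81 [378.6, 180.0, 15.8, 30.3]
scene tin_green 0.64 [391.8, 173.6, 10.7, 21.4]
scene tin_blue 0.77 [394.1, 215.3, 23.6, 30.2]
scene tin_blue 0.47 [345.9, 247.4, 31.4, 47.1]
scene lid 0.84 [214.3, 178.0, 86.8, 12.9]
scene case 0.78 [214.7, 169.2, 89.3, 42.6]
side tin_green 0.98 [339.9, 244.5, 23.3, 34.6]
side tin_green 0.78 [376.4, 265.5, 13.1, 26.9]
side tin_blue 0.89 [272.4, 256.2, 24.4, 34.7]
side tin_yellow_mid 0.6 [343.1, 164.5, 12.8, 27.2]
side tin_yellow_mid 0.4 [272.3, 257.1, 18.3, 32.8]
side lid 0.79 [300.4, 122.6, 34.4, 59.2]
side case 0.58 [301.1, 124.5, 67.1, 88.5]
side case 0.18 [343.5, 140.7, 29.6, 14.1]
tin_green ('scene',) [0.4377 0.2003] [-5.6344 -0.3423 -3.5679 -1.5127]
tin_green ('side',) [0.43 0.2 ] [ 2.9126 -2.8068  1.0883 -0.7424]
tin_green ('scene', 'side') [0.4368 0.2018] [-5.1347 -0.4418 -3.0511 -1.6186  0.0771 -2.8859 -1.8676 -0.8251]
tin_blue ('scene',) [0.58 0.3 ] [ 4.4408 -0.4375  1.9358  1.3277]
tin_blue ('side',) [0.5698 0.2984] [ 1.8549  0.3695 -0.581   3.8117]
tin_blue ('scene', 'side') [0.5788 0.2977] [ 3.6898 -0.8494  1.1208  0.8814 -1.7417 -0.5787 -4.0728  2.7736]
[[ 2.68860445e-01 -9.34544646e-01 -2.33110200e-01  2.46025883e-01]
 [-9.63178983e-01 -2.61006791e-01 -6.45112520e-02 -6.31464024e-01]
 [-5.54700062e-04  2.41871369e-01 -9.70308164e-01  3.84146054e-01]
 [ 0.00000000e+00  0.00000000e+00  0.00000000e+00  1.00000000e+00]] [[289.7713674    0.         318.05761422]
 [  0.         289.7713674  198.1827132 ]
 [  0.           0.           1.        ]] 1.8
```

```bash
cat >> h.py <<'E'
from scipy.spatial.transform import Rotation as Rn
def go(target,phi=None,quiet=False):
    s=arm.sense(); R=Rn.from_quat(s["orientation"]).as_matrix(); p=s["position"]
    d=R.T@(np.array(target)-p); ph=np.degrees(np.arctan2(R[1,0],R[0,0]))
    yaw=0 if phi is None else ph-phi
    print("t",round(s["time_s"],2),"pos",np.round(p,4),"phi",round(ph,2),"zaxis",np.round(R[:,2],4),"F",np.round(s["contact_force"],1),"open",round(s["opening"],4))
    print("delta",np.round(d,4),"yaw",round(yaw,2),"len",round(float(np.linalg.norm(d)),3))
E
python3 -c "
from h import *
go((.5,-.3,.33),0); go((.49,.2,.30),0)"
```

```text
t 1.8 pos [ 0.1825 -0.6499  0.2226] phi 15.69 zaxis [ 1.e-04 -1.e-04 -1.e+00] F [0.6 0.3 0.4] open 0.0871
delta [ 0.4002 -0.251  -0.1074] yaw 15.69 len 0.484
t 1.8 pos [ 0.1825 -0.6499  0.2226] phi 15.69 zaxis [ 1.e-04 -1.e-04 -1.e+00] F [0.6 0.3 0.4] open 0.0871
delta [ 0.5258 -0.7351 -0.0775] yaw 15.69 len 0.907
```

Call:
servo_tool --deltas "0.02 -0.01 -0.01 2 0; 0.05 -0.03 -0.025 4 0; 0.082 -0.05 -0.04 6 0; 0.114 -0.07 -0.055 8 0; 0.146 -0.09 -0.07 10 0; 0.178 -0.112 -0.08 12 0; 0.21 -0.135 -0.09 14 0; 0.24 -0.16 -0.1 15.7 0"

```text
time_s: 2.47
position: [0.3717, -0.4293, 0.3234]
orientation: [1.0, -0.001, 0.0, 0.0]
contact_force: [1.6, -0.0, -0.2]
opening: 0.0869
```

```bash
python3 -c "
from h import *
go((.5,.15,.30),0)"
```

```text
t 2.47 pos [ 0.3717 -0.4293  0.3234] phi -0.1 zaxis [ 8.e-04 -6.e-04 -1.e+00] F [ 1.6 -0.  -0.2] open 0.0869
delta [ 0.1273 -0.5796  0.0231] yaw -0.1 len 0.594
```

Call:
servo_tool --deltas "0.015 -0.03 0 0 0; 0.03 -0.065 0 0 0; 0.045 -0.1 0 0 0; 0.06 -0.138 0 0 0; 0.075 -0.176 0 0 0; 0.09 -0.214 0 0 0; 0.105 -0.252 0 0 0; 0.115 -0.29 0 0 0"

```text
time_s: 3.13
position: [0.4863, -0.1388, 0.3229]
orientation: [1.0, 0.0, 0.001, 0.0]
contact_force: [0.9, 0.3, -0.9]
opening: 0.0872
```

Call:
servo_tool --deltas "0.002 -0.04 0.005 0 0; 0.004 -0.08 0.01 0 0; 0.006 -0.12 0.015 0 0; 0.008 -0.16 0.02 0 0; 0.01 -0.2 0.02 0 0; 0.01 -0.24 0.02 0 0; 0.01 -0.27 0.02 0 0; 0.01 -0.28 0.02 0 0"

```text
time_s: 3.8
position: [0.4943, 0.1451, 0.3031]
orientation: [1.0, 0.004, 0.0, -0.001]
contact_force: [0.7, 0.2, -0.1]
opening: 0.087
```

```bash
python3 - <<'E'
from h import *
c=arm.calibration("wrist"); im=arm.get_image("wrist"); cv2.imwrite("pics/w1.png",im)
go((.5,.2,.3),0)
for q,z in [("tin_green_mid",.0375),("tin_blue_mid",.0375),("tin_yellow_mid",.0425),("cell_left",.005),("cell_right",.005),("hinge_mid",.093),("lid_bar",.194)]:
        for r in arm.pinpoint(q,"wrist")[:3]:
            p=r["point"]; print(q,round(r["p"],2),np.round(p,1),np.round(atz(c,(p[1],p[0]),z),4))
import pickle; pickle.dump(c,open("w1.pkl","wb"))
E
```

```text
t 3.85 pos [0.4945 0.1446 0.3029] phi 0.45 zaxis [ 5.0e-04  2.6e-03 -1.0e+00] F [ 0.1  1.3 -0.1] open 0.0872
delta [ 0.0059 -0.0553  0.0031] yaw 0.45 len 0.056
tin_green_mid 0.69 [209.  273.8] [0.4363 0.2145 0.0375]
tin_green_mid 0.4 [252.4 266.1] [0.364  0.229  0.0375]
tin_yellow_mid 0.61 [149.9 520. ] [ 0.5299 -0.1476  0.0425]
cell_left 0.82 [166.1 457.4] [ 0.5003 -0.0758  0.005 ]
cell_right 0.58 [141.8 559. ] [ 0.5408 -0.2352  0.005 ]
cell_right 0.32 [152.7 503.8] [ 0.5224 -0.148   0.005 ]
hinge_mid 0.96 [121.9 543. ] [ 0.5688 -0.1364  0.093 ]
lid_bar 0.81 [ 16.8 615.4] [ 0.6561 -0.1094  0.194 ]
lid_bar 0.33 [109.1 210.7] [0.5748 0.2436 0.194 ]
```

View pics/w1.png

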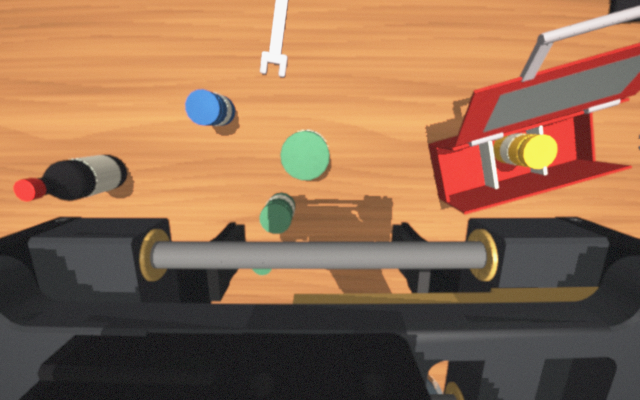

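Wrist view: blue cap (202,107), big green (305,155), middle green (277,213), small green (262,268, partly hidden); the case is on the right with yellow at (535,150).

```bash
cat > fit.py <<'E'
from h import *
import pickle
from scipy.optimize import minimize
ims={"scene":cv2.imread("pics/scene0.png"),"side":cv2.imread("pics/side0.png"),"wrist":cv2.imread("pics/w1.png")}
C={"scene":arm.calibration("scene"),"side":arm.calibration("side"),"wrist":pickle.load(open("w1.pkl","rb"))}
hue={"green":(60,90),"blue":(100,125),"yellow":(22,32)}
def cmask(n,col,uv,rad):
    h=cv2.cvtColor(ims[n],cv2.COLOR_BGR2HSV); lo,hi=hue[col]
    m=cv2.inRange(h,(lo,90,25),(hi,255,255))
    w=np.zeros_like(m); cv2.circle(w,uv,rad,255,-1); m&=w
    pts=cv2.findNonZero(m); return cv2.convexHull(pts)[:,0].astype(float)
S=4
def iou(h1,h2):
    a=np.zeros((1600,2560),np.uint8);o=np.vstack([h1,h2]).min(0)-2
    a=np.zeros((600,600),np.uint8);b=a.copy()
    cv2.fillPoly(a,[((h1-o)*S).astype(np.int32)],1);cv2.fillPoly(b,[((h2-o)*S).astype(np.int32)],1)
    return (a&b).sum()/(a|b).sum()
def fit(col,uvs,x0,z0=0,offs=0.5):
    hs={n:cmask(n,col,*uvs[n]) for n in uvs}
    for ns in [[n] for n in uvs]+[list(uvs)]:
        f=lambda v:-sum(iou(cylmask(C[n],v[0]/1e3,v[1]/1e3,z0),hs[n]) for n in ns)/len(ns)
        r=minimize(f,np.array(x0)*1e3,method="Nelder-Mead",options=dict(initial_simplex=np.array(x0)*1e3+np.array([[0,0],[8,0],[0,8]])))
        print(col,ns,np.round(r.x,1),round(-r.fun,3))
if __name__=="__main__":
    fit("green",{"scene":((385,193),12),"side":((352,262),18),"wrist":((277,213),21)},(.434,.203))
    fit("blue",{"scene":((408,232),18),"side":((280,275),22),"wrist":((210,108),28)},(.58,.297))
E
python3 fit.py
```

```text
green ['scene'] [431.6 204.7] 0.401
green ['side'] [433.1 200.7] 0.705
green ['wrist'] [434.5 205. ] 0.589
green ['scene', 'side', 'wrist'] [434.4 204.5] 0.564
blue ['scene'] [580.5 299.9] 0.792
blue ['side'] [584.4 293.9] 0.788
blue ['wrist'] [582.5 296.8] 0.832
blue ['scene', 'side', 'wrist'] [582.4 299.5] 0.801
```

```bash
python3 -c "
from h import *
go((.434,.204,.12),0)"
```

```text
t 4.2 pos [0.4958 0.137  0.3025] phi -0.21 zaxis [ 0.e+00 -8.e-04 -1.e+00] F [-0.3  0.2 -0.1] open 0.0871
delta [-0.0621 -0.0669  0.1824] yaw -0.21 len 0.204
```

Call:
servo_tool --deltas "-0.008 -0.01 0.02 0 0; -0.02 -0.022 0.05 0 0; -0.032 -0.034 0.085 0 0; -0.044 -0.047 0.12 0 0; -0.054 -0.058 0.15 0 0; -0.06 -0.065 0.172 0 0; -0.062 -0.067 0.182 0 0; -0.062 -0.067 0.182 0 0"

```text
time_s: 4.87
position: [0.4321, 0.205, 0.1187]
orientation: [1.0, 0.0, -0.002, 0.001]
contact_force: [-0.1, -0.4, -0.2]
opening: 0.0871
```

```bash
python3 - <<'E'
from h import *
c=arm.calibration("wrist"); im=arm.get_image("wrist")
h=cylmask(c,.434,.204); cv2.polylines(im,[h.astype(np.int32)],True,(255,255,255),1)
cv2.imwrite("pics/w2.png",im)
cv2.imwrite("pics/s2.png",arm.get_image("side")[100:340,200:520])
go((.434,.204,.038),0)
E
```

```text
t 4.97 pos [0.4348 0.2056 0.1213] phi -0.11 zaxis [ 1.4e-03  2.0e-04 -1.0e+00] F [ 0.5  0.5 -0.1] open 0.0869
delta [-0.0009  0.0016  0.0833] yaw -0.11 len 0.083
```

View pics/w2.png

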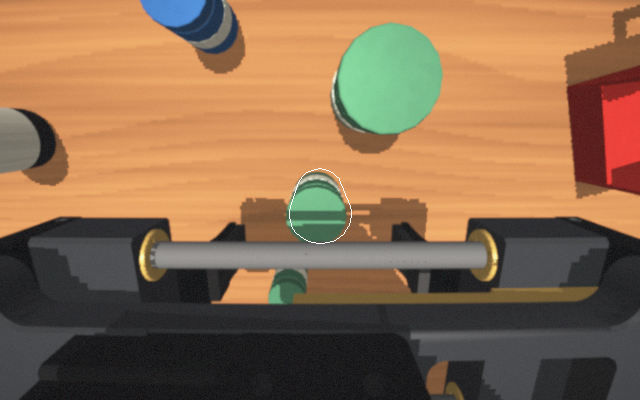

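View pics/s2.png

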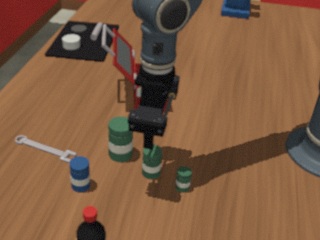

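The close crop matches the 46 mm model outline around the cap at (319,213), about 1 mm off, and this is the middle-sized one. Descending.

Call:
servo_tool --deltas "0 0 0.015 0 0; 0 0.001 0.035 0 0; 0 0.001 0.055 0 0; 0 0.001 0.072 0 0; 0 0.001 0.08 0 0; 0 0.001 0.082 0 60; 0 0.001 0.082 0 120; 0 0.001 0.082 0 160" --force 15

```text
time_s: 5.63
position: [0.4348, 0.2054, 0.0398]
orientation: [1.0, -0.0, 0.001, -0.0]
contact_force: [0.2, -0.9, -0.4]
opening: 0.0743
```

Call:
servo_tool --deltas "0 0 0 0 200; 0 0 0 0 200; 0 0 0 0 200; 0 0 0 0 200; 0 0 0 0 200; 0 0 0 0 200; 0 0 0 0 200; 0 0 0 0 200"

```text
time_s: 6.3
position: [0.4338, 0.2054, 0.0389]
orientation: [1.0, -0.0, 0.0, -0.0]
contact_force: [0.5, -0.2, 4.7]
opening: 0.0458
```

Call:
servo_tool --deltas "0 0 -0.01 0 200; 0 0 -0.035 0 200; 0 0 -0.07 0 200; 0 0 -0.105 0 200; 0 0 -0.135 0 200; 0 0 -0.155 0 200; 0 0 -0.162 0 200; 0 0 -0.162 0 200"

```text
time_s: 6.97
position: [0.4341, 0.2052, 0.202]
orientation: [1.0, -0.0, 0.002, -0.0]
contact_force: [0.2, 0.3, -1.4]
opening: 0.0457
```

```bash
cat >> h.py <<'E'
def casepts(cx,cy,yaw,lid=2.3):
    R=Rn.from_euler("z",yaw).as_matrix(); o=np.array([cx,cy,0])
    seg=[]
    def L(*p):
        seg.append([o+R@np.array(q,float) for q in p])
    for z,s in((0,1),):
        L((-.047,-.116,0),(.047,-.116,0),(.047,.116,0),(-.047,.116,0),(-.047,-.116,0))
    L((-.047,-.116,.09),(-.047,.116,.09)); L((.047,-.116,.09),(.047,.116,.09))
    for y in(-.116,.116): L((-.047,y,0),(-.047,y,.09)); L((.047,y,0),(.047,y,.09)); 
    for y in(-.116,-.036-.002,.038,.116): L((-.043,y,.035),(.043,y,.035))
    h=np.array([.048,0,.093]); u=np.array([-np.cos(lid),0,np.sin(lid)])
    Y=np.array([0,1,0])
    L(h-.116*Y,h-.116*Y+.094*u,h+.116*Y+.094*u,h+.116*Y,h-.116*Y)
    L(h-.056*Y+.135*u,h+.056*Y+.135*u)
    return seg
def draw(im,c,seg,col=(255,255,0)):
    for s in seg:
        q=proj(c,s); 
        cv2.polylines(im,[np.round(q*8).astype(np.int32)],False,col,1,cv2.LINE_AA,3)
E
python3 - <<'E'
from h import *
import pickle
seg=casepts(.524,-.1495,.30)
a=cv2.imread("pics/scene0.png"); a=cv2.resize(a,None,fx=4,fy=4)
for n,f,cr in(("scene","scene0",(140,250,200,330)),("side","side0",(110,220,285,395)),("wrist","w1",(0,230,410,640))):
    c=dict(pickle.load(open("w1.pkl","rb")) if n=="wrist" else arm.calibration(n)); im=cv2.imread(f"pics/{f}.png")
    k=4 if n!="wrist" else 2.5
    y0,y1,x0,x1=cr; im=cv2.resize(im[y0:y1,x0:x1],None,fx=k,fy=k,interpolation=2)
    for s in seg:
        q=(proj(c,s)-(x0,y0)+.5)*k; cv2.polylines(im,[q.astype(np.int32)],False,(255,255,0),1)
    cv2.imwrite(f"pics/o_{n}.png",im)
go((.56,-.1,.25),17)
E
```

```text
t 6.97 pos [0.4341 0.2052 0.202 ] phi -0.04 zaxis [ 3.2e-03  6.0e-04 -1.0e+00] F [ 0.2  0.3 -1.4] open 0.0457
delta [ 0.1262  0.3051 -0.0477] yaw -17.04 len 0.334
```

View pics/o_scene.png

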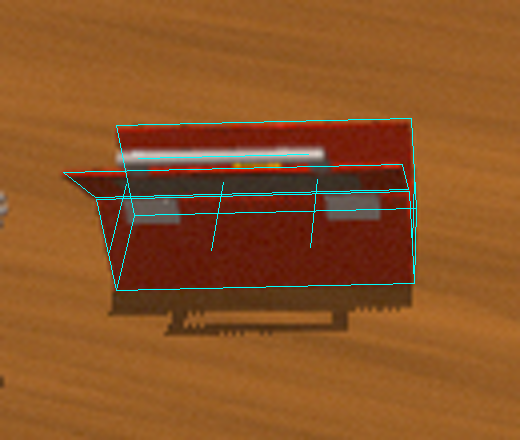

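View pics/o_side.png

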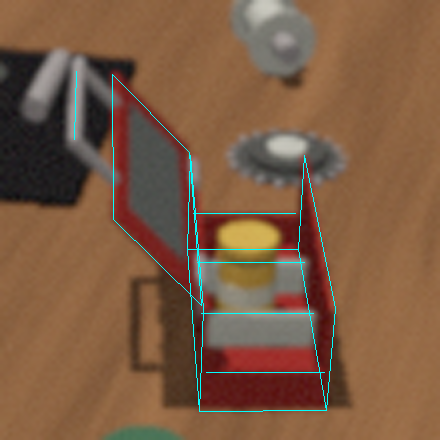

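View pics/o_wrist.png

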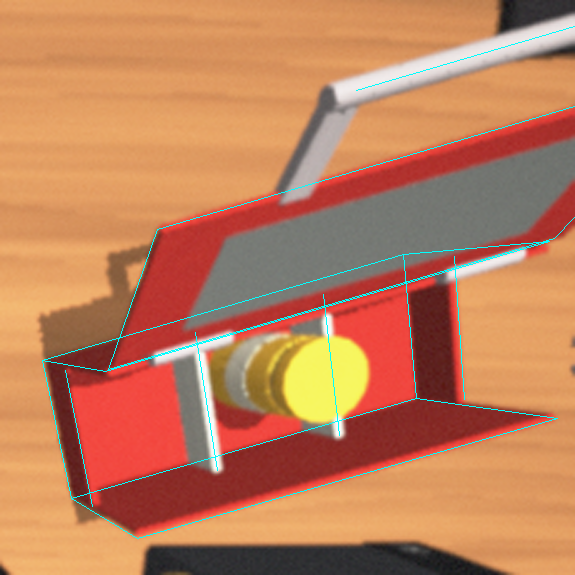

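Overlay of the case model (centre (0.524,-0.1495), yaw 0.30 rad) matches all three views within about 1 px. Now to the right cell (0.5465,-0.222).

Call:
servo_tool --deltas "0.008 0.03 0 -1 200; 0.018 0.066 0 -4 200; 0.028 0.102 0 -7 200; 0.038 0.138 0 -10 200; 0.048 0.175 0 -13 200; 0.058 0.212 0 -15 200; 0.067 0.248 0 -17.2 200; 0.075 0.28 0 -17.2 200"

```text
time_s: 7.63
position: [0.507, -0.0778, 0.1981]
orientation: [0.989, 0.149, -0.002, -0.0]
contact_force: [0.6, -0.2, -1.7]
opening: 0.0457
```

```bash
python3 -c "
from h import *
go((.5465,-.2221,.16),17.2)"
```

```text
t 7.63 pos [ 0.507  -0.0778  0.1981] phi 17.18 zaxis [-4.5e-03  1.0e-04 -1.0e+00] F [ 0.6 -0.2 -1.7] open 0.0457
delta [-0.0047  0.1496  0.038 ] yaw -0.02 len 0.154
```

Call:
servo_tool --deltas "-0.001 0.02 0 0 200; -0.002 0.05 0 0 200; -0.004 0.085 0 0 200; -0.006 0.12 0.005 0 200; -0.006 0.14 0.015 0 200; -0.006 0.15 0.025 0 200; -0.006 0.151 0.035 0 200; -0.006 0.151 0.038 0 200"

```text
time_s: 8.3
position: [0.5452, -0.2193, 0.1589]
orientation: [0.989, 0.15, -0.003, -0.002]
contact_force: [-0.9, 0.8, -2.0]
opening: 0.0457
```

```bash
python3 - <<'E'
from h import *
go((.5465,-.2221,.0455),17.2)
c=arm.calibration("wrist"); im=arm.get_image("wrist"); draw(im,c,casepts(.524,-.1495,.30)); cv2.imwrite("pics/w3.png",im)
s=arm.get_image("side"); cv2.imwrite("pics/s3.png",cv2.resize(s[60:260,230:430],None,fx=3,fy=3))
go((.5465,-.2221,.0455),17.2)
E
```

```text
t 8.3 pos [ 0.5452 -0.2193  0.1589] phi 17.23 zaxis [-0.006   0.0033 -1.    ] F [-0.9  0.8 -2. ] open 0.0457
delta [0.001  0.0036 0.1134] yaw 0.03 len 0.113
t 8.4 pos [ 0.5462 -0.2181  0.1608] phi 17.37 zaxis [-0.0035  0.0025 -1.    ] F [-0.1  0.8 -1.1] open 0.0454
delta [-0.0006  0.0043  0.1153] yaw 0.17 len 0.115
```

View pics/w3.png

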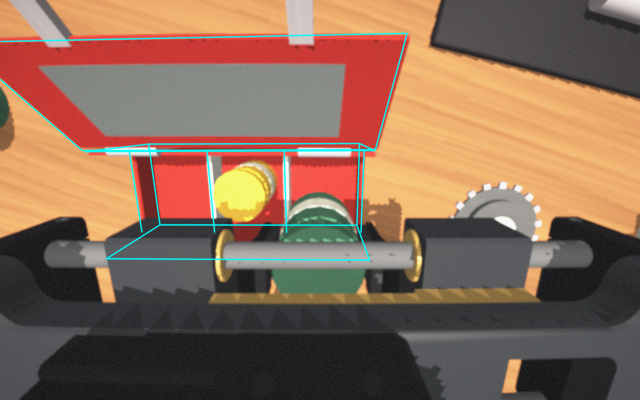

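View pics/s3.png

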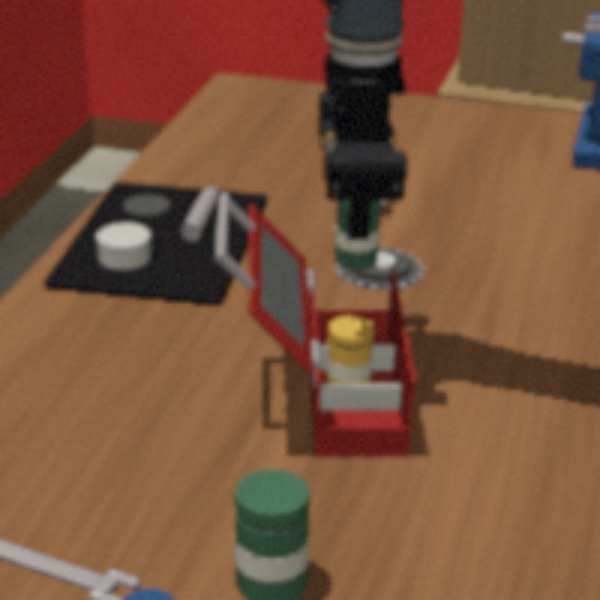

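Overlay still matches (right cell roughly between image columns 287 and 362); the tin hangs centred over it with about 4 mm to correct in y.

Call:
servo_tool --deltas "0 0.004 0.01 0 200; 0 0.004 0.03 0 200; 0 0.004 0.055 0 200; 0 0.004 0.08 0 200; 0 0.004 0.095 0 200; 0 0.004 0.103 0 200; 0 0.004 0.106 0 200; 0 0.004 0.106 0 200"

```text
time_s: 9.07
position: [0.5488, -0.2242, 0.0566]
orientation: [0.989, 0.15, 0.0, -0.0]
contact_force: [-0.7, -0.1, -1.7]
opening: 0.0457
```

```bash
python3 - <<'E'
from h import *
go((.5465,-.2221,.0445),17.2)
s=arm.get_image("side"); cv2.imwrite("pics/s4.png",cv2.resize(s[60:260,230:430],None,fx=3,fy=3))
E
```

```text
t 9.07 pos [ 0.5488 -0.2242  0.0566] phi 17.25 zaxis [ 3.e-04  1.e-04 -1.e+00] F [-0.7 -0.1 -1.7] open 0.0457
delta [-0.0016 -0.0027  0.0121] yaw 0.05 len 0.012
```

View pics/s4.png

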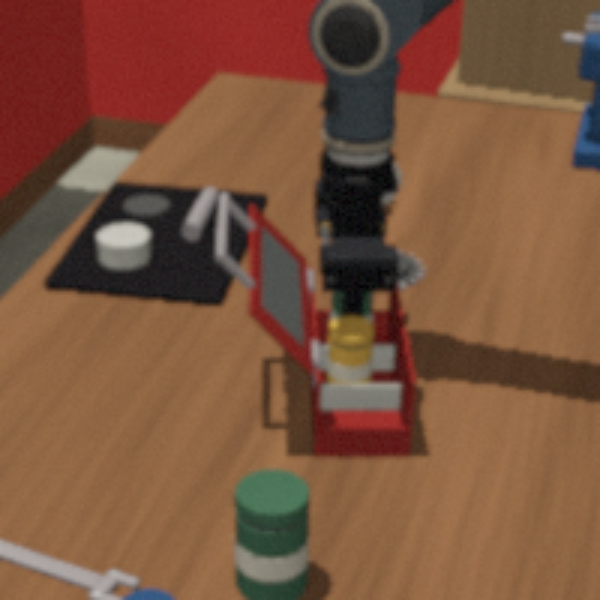

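Call:
servo_tool --deltas "0 -0.001 0.002 0 200; 0 -0.001 0.005 0 200; 0 -0.001 0.007 0 200; 0 -0.001 0.009 0 200; 0 -0.001 0.010 0 200; 0 -0.001 0.011 0 200; 0 -0.001 0.0115 0 200; 0 -0.001 0.0115 0 200"

```text
time_s: 9.78
position: [0.5482, -0.2239, 0.0449]
orientation: [0.989, 0.149, -0.0, -0.0]
contact_force: [-0.8, -0.2, -1.0]
opening: 0.0454
```

Call:
servo_tool --deltas "0 0 0.0005 0 200; 0 0 0.001 0 200; 0 0 0.001 0 200; 0 0 0.0015 0 200; 0 0 0.0015 0 200; 0 0 0.002 0 200; 0 0 0.002 0 200; 0 0 0.002 0 200"

```text
time_s: 10.45
position: [0.5482, -0.2239, 0.0439]
orientation: [0.989, 0.149, -0.0, 0.0]
contact_force: [-1.9, 1.0, 6.7]
opening: 0.0454
```

Contact on the floor at about 8 N. Release with a small opening.

Call:
servo_tool --deltas "0 0 -0.001 0 150; 0 0 -0.001 0 110; 0 0 -0.001 0 98; 0 0 -0.001 0 98; 0 0 -0.001 0 98; 0 0 -0.002 0 98; 0 0 -0.004 0 98; 0 0 -0.01 0 98"

```text
time_s: 11.12
position: [0.5476, -0.2237, 0.0526]
orientation: [0.989, 0.149, -0.001, -0.0]
contact_force: [0.0, -0.1, -1.0]
opening: 0.0537
```

Call:
servo_tool --deltas "0 0 -0.01 0 98; 0 0 -0.025 0 98; 0 0 -0.045 0 98; 0 0 -0.07 0 98; 0 0 -0.1 0 60; 0 0 -0.13 0 20; 0 0 -0.15 0 0; 0 0 -0.155 0 0"

```text
time_s: 11.78
position: [0.5506, -0.2243, 0.2135]
orientation: [0.989, 0.149, 0.004, 0.002]
contact_force: [0.3, -0.9, 0.0]
opening: 0.0725
```

```bash
python3 - <<'E'
from h import *
c=arm.calibration("wrist"); im=arm.get_image("wrist"); draw(im,c,casepts(.524,-.1495,.30)); 
for x,y in((.548,-.224),): cv2.polylines(im,[cylmask(c,x,y,.005).astype(np.int32)],True,(255,255,255),1)
cv2.imwrite("pics/w5.png",im)
s=arm.get_image("side"); cv2.imwrite("pics/s5.png",cv2.resize(s[60:260,230:430],None,fx=3,fy=3))
go((.582,.298,.2),17)
E
```

```text
t 11.88 pos [ 0.5489 -0.224   0.21  ] phi 17.19 zaxis [ 0.0033 -0.0016 -1.    ] F [-0.3  0.7 -0.4] open 0.0801
delta [ 0.1858 -0.489   0.0093] yaw 0.19 len 0.523
```

View pics/w5.png

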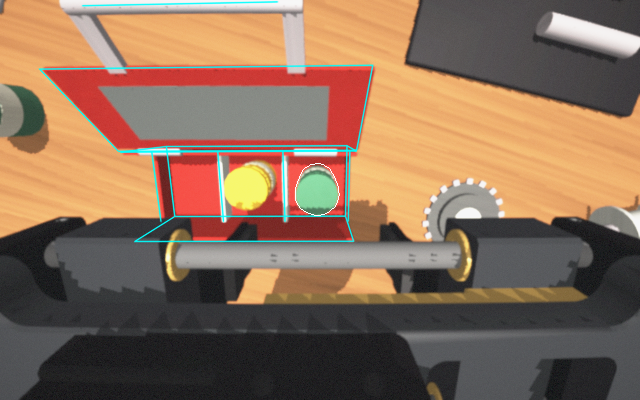

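View pics/s5.png

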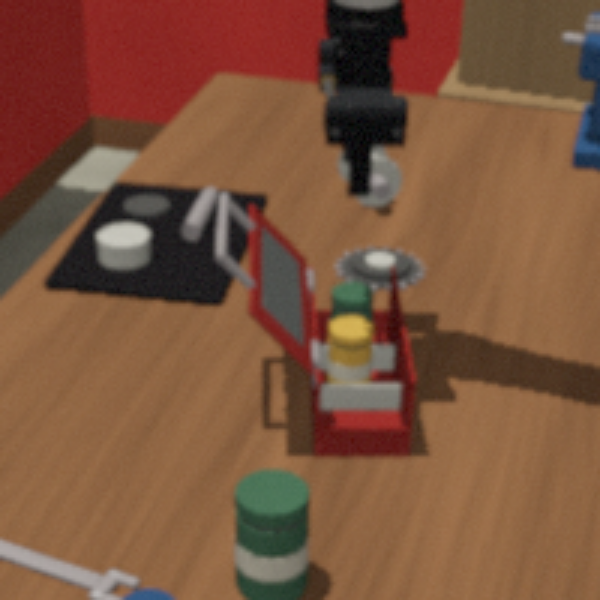

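Green stands upright, centred in the right cell (wrist px (317,190), overlay agrees). Now blue.

Call:
servo_tool --deltas "0.01 -0.025 0 0 0; 0.022 -0.06 0 0 0; 0.036 -0.098 0 0 0; 0.05 -0.136 0 0 0; 0.064 -0.174 0 0 0; 0.078 -0.21 0 0 0; 0.093 -0.245 0 0 0; 0.106 -0.28 0 0 0"

```text
time_s: 12.55
position: [0.5656, 0.0766, 0.2064]
orientation: [0.989, 0.15, -0.001, -0.0]
contact_force: [0.2, -0.6, -0.6]
opening: 0.0869
```

Call:
servo_tool --deltas "0.014 -0.035 0.005 0 0; 0.026 -0.07 0.015 0 0; 0.038 -0.105 0.03 0 0; 0.05 -0.14 0.045 0 0; 0.062 -0.172 0.06 0 0; 0.072 -0.195 0.07 0 0; 0.078 -0.208 0.075 0 0; 0.08 -0.21 0.075 0 0"

```text
time_s: 13.22
position: [0.5787, 0.302, 0.1303]
orientation: [0.988, 0.152, -0.002, -0.0]
contact_force: [-0.4, 1.1, -0.1]
opening: 0.0871
```

```bash
python3 - <<'E'
from h import *
c=arm.calibration("wrist"); im=arm.get_image("wrist"); 
for x,y in((.582,.298),): cv2.polylines(im,[cylmask(c,x,y,0).astype(np.int32)],True,(255,255,255),1)
cv2.imwrite("pics/w6.png",im)
go((.582,.298,.039),17.2)
E
```

```text
t 13.27 pos [0.5802 0.3002 0.1315] phi 17.33 zaxis [-2.6e-03 -8.0e-04 -1.0e+00] F [ 0.1 -0.3 -0.4] open 0.087
delta [0.0013 0.0026 0.0925] yaw 0.13 len 0.092
```

View pics/w6.png

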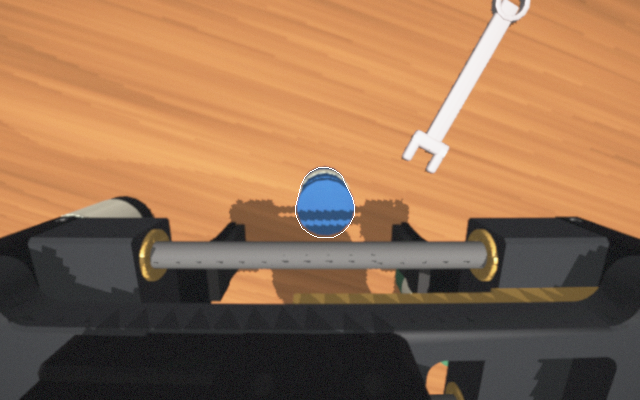

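The blue tin's outline matches the prediction at (325,203); its cap shows above the bar with the fingers either side. Descend and grip.

Call:
servo_tool --deltas "0.001 0.002 0.015 0 0; 0.001 0.002 0.035 0 0; 0.001 0.002 0.058 0 0; 0.001 0.002 0.078 0 0; 0.001 0.002 0.088 0 0; 0.001 0.002 0.0925 0 60; 0.001 0.002 0.0925 0 120; 0.001 0.002 0.0925 0 160" --force 15

```text
time_s: 13.93
position: [0.5836, 0.2972, 0.0417]
orientation: [0.989, 0.149, 0.001, -0.0]
contact_force: [0.5, -0.0, -0.1]
opening: 0.0741
```

Call:
servo_tool --deltas "0 0 0 0 200; 0 0 0 0 200; 0 0 0 0 200; 0 0 0 0 200; 0 0 0 0 200; 0 0 0 0 200; 0 0 0 0 200; 0 0 0 0 200"

```text
time_s: 14.6
position: [0.5829, 0.2977, 0.041]
orientation: [0.989, 0.149, 0.0, 0.0]
contact_force: [-0.5, -0.9, 3.9]
opening: 0.0455
```

Call:
servo_tool --deltas "0 0 -0.01 0 200; 0 0 -0.035 0 200; 0 0 -0.07 0 200; 0 0 -0.105 0 200; 0 0 -0.135 0 200; 0 0 -0.155 0 200; 0 0 -0.162 0 200; 0 0 -0.162 0 200"

```text
time_s: 15.27
position: [0.5831, 0.2982, 0.2043]
orientation: [0.989, 0.149, 0.002, -0.0]
contact_force: [-0.4, -0.1, -2.0]
opening: 0.0455
```

```bash
python3 -c "
from h import *
go((.5015,-.0769,.2),17.2)"
```

```text
t 15.27 pos [0.5831 0.2982 0.2043] phi 17.19 zaxis [ 0.0028  0.0014 -1.    ] F [-0.4 -0.1 -2. ] open 0.0455
delta [-0.1889  0.3342  0.0036] yaw -0.01 len 0.384
```

Call:
servo_tool --deltas "-0.012 0.02 0 0 200; -0.028 0.05 0 0 200; -0.045 0.082 0 0 200; -0.063 0.114 0 0 200; -0.081 0.146 0 0 200; -0.1 0.178 0 0 200; -0.118 0.21 0 0 200; -0.135 0.24 0 0 200"

```text
time_s: 15.93
position: [0.5222, 0.0259, 0.2001]
orientation: [0.989, 0.149, -0.002, -0.0]
contact_force: [0.8, -0.6, -2.6]
opening: 0.0455
```

Call:
servo_tool --deltas "-0.016 0.026 0 0 200; -0.03 0.05 0 0 200; -0.042 0.07 0.005 0 200; -0.05 0.085 0.015 0 200; -0.053 0.092 0.025 0 200; -0.054 0.094 0.035 0 200; -0.054 0.094 0.04 0 200; -0.054 0.094 0.04 0 200"

```text
time_s: 16.6
position: [0.4996, -0.0757, 0.1604]
orientation: [0.989, 0.15, -0.002, -0.001]
contact_force: [0.2, 0.3, -2.8]
opening: 0.0459
```

```bash
python3 - <<'E'
from h import *
go((.5015,-.0769,.058),17.2)
c=arm.calibration("wrist"); im=arm.get_image("wrist"); draw(im,c,casepts(.524,-.1495,.30)); cv2.imwrite("pics/w7.png",im)
s=arm.get_image("side"); cv2.imwrite("pics/s7.png",cv2.resize(s[60:260,230:430],None,fx=3,fy=3))
m=cv2.inRange(cv2.cvtColor(im,cv2.COLOR_BGR2HSV),(24,150,190),(32,255,255)); m[:, :250]=0
ys,xs=np.nonzero(m); uv=(xs.min()+xs.max())/2,(ys.min()+ys.max())/2; P=atz(c,uv,.08)
print(uv,P,Rn.from_euler("z",-.3).apply(P-[.524,-.1495,0]))
E
```

```text
t 16.6 pos [ 0.4996 -0.0757  0.1604] phi 17.31 zaxis [-0.004   0.0018 -1.    ] F [ 0.2  0.3 -2.8] open 0.0459
delta [0.0018 0.002  0.1024] yaw 0.11 len 0.102
(np.float64(412.5), np.float64(190.0)) [ 0.53549456 -0.14816202  0.08      ] [ 0.01137658 -0.00211865  0.08      ]
```

View pics/w7.png

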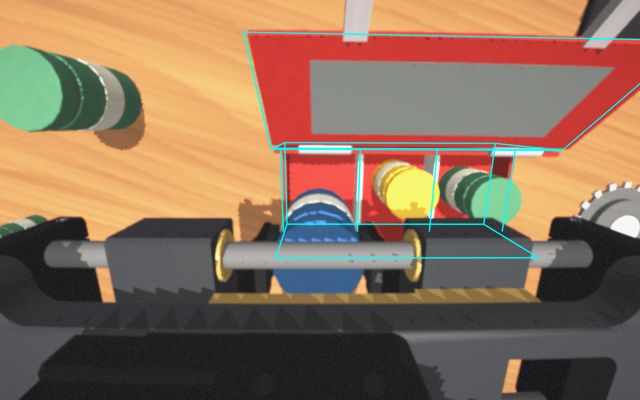

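View pics/s7.png

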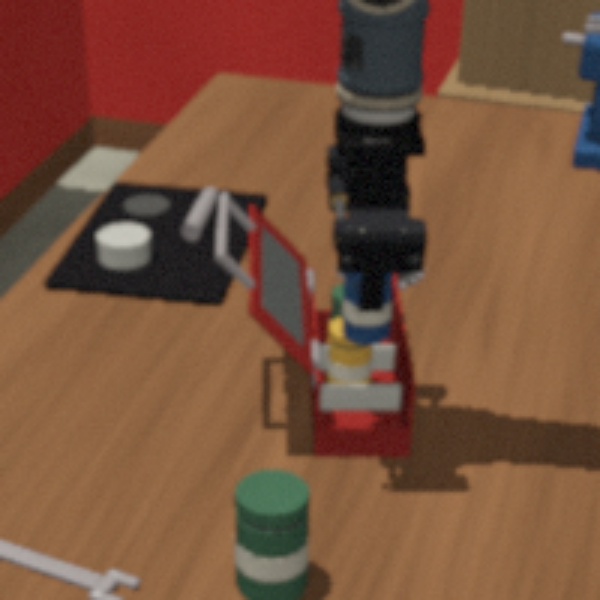

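Blue is over the left cell; the yellow is at case y −2 mm, so the fingers clear it by about 15 mm.

Call:
servo_tool --deltas "0.001 0.001 0.01 0 200; 0.001 0.001 0.03 0 200; 0.001 0.001 0.055 0 200; 0.001 0.001 0.08 0 200; 0.001 0.001 0.093 0 200; 0.001 0.001 0.1 0 200; 0.001 0.001 0.102 0 200; 0.001 0.001 0.102 0 200"

```text
time_s: 17.37
position: [0.5025, -0.0776, 0.0606]
orientation: [0.989, 0.15, 0.0, -0.0]
contact_force: [-0.2, 0.7, -2.1]
opening: 0.0454
```

Call:
servo_tool --deltas "0 0 0.003 0 200; 0 0 0.006 0 200; 0 0 0.008 0 200; 0 0 0.009 0 200; 0 0 0.010 0 200; 0 0 0.0105 0 200; 0 0 0.011 0 200; 0 0 0.011 0 200"

```text
time_s: 18.03
position: [0.502, -0.078, 0.0495]
orientation: [0.989, 0.149, -0.0, 0.0]
contact_force: [0.3, -0.1, -2.1]
opening: 0.0459
```

Call:
servo_tool --deltas "0 0 0.0005 0 200; 0 0 0.001 0 200; 0 0 0.0015 0 200; 0 0 0.002 0 200; 0 0 0.0025 0 200; 0 0 0.003 0 200; 0 0 0.003 0 200; 0 0 0.003 0 200"

```text
time_s: 18.7
position: [0.502, -0.078, 0.0465]
orientation: [0.989, 0.149, -0.0, 0.0]
contact_force: [-0.2, -0.1, -2.3]
opening: 0.0454
```

Call:
servo_tool --deltas "0 0 0.0003 0 200; 0 0 0.0005 0 200; 0 0 0.0008 0 200; 0 0 0.001 0 200; 0 0 0.001 0 200; 0 0 0.0015 0 200; 0 0 0.0015 0 200; 0 0 0.0015 0 200"

```text
time_s: 19.37
position: [0.5022, -0.078, 0.046]
orientation: [0.989, 0.149, 0.0, 0.0]
contact_force: [-2.7, 0.2, 10.2]
opening: 0.0456
```

Contact. Release and retreat.

Call:
servo_tool --deltas "0 0 -0.001 0 150; 0 0 -0.001 0 110; 0 0 -0.001 0 98; 0 0 -0.001 0 98; 0 0 -0.001 0 98; 0 0 -0.002 0 98; 0 0 -0.004 0 98; 0 0 -0.01 0 98"

```text
time_s: 20.03
position: [0.5015, -0.0779, 0.0547]
orientation: [0.989, 0.149, -0.001, -0.0]
contact_force: [-0.1, 0.5, 0.3]
opening: 0.0536
```

Call:
servo_tool --deltas "0 0 -0.01 0 98; 0 0 -0.025 0 98; 0 0 -0.045 0 98; 0 0 -0.075 0 98; 0 0 -0.11 0 98; 0 0 -0.15 0 98; 0 0 -0.185 0 98; 0 0 -0.2 0 98"

```text
time_s: 20.7
position: [0.5043, -0.0776, 0.2614]
orientation: [0.989, 0.15, 0.004, 0.002]
contact_force: [-0.3, -0.8, -0.1]
opening: 0.0535
```

```bash
python3 - <<'E'
from h import *
c=arm.calibration("wrist"); im=arm.get_image("wrist"); cv2.imwrite("pics/w8raw.png",im)
import pickle; pickle.dump(c,open("w8.pkl","wb"))
draw(im,c,casepts(.524,-.1495,.30)); cv2.imwrite("pics/w8.png",im)
s=arm.get_image("side"); cv2.imwrite("pics/s8.png",cv2.resize(s[60:260,230:430],None,fx=3,fy=3))
go((.657,-.109,.28),107.2); go((.657,-.109,.28),-72.8)
print(arm.sense()["qpos"])
for n,q in (("wrist","lid_bar"),("wrist","hinge_mid"),("side","lid_bar")):
  cc=c if n=="wrist" else arm.calibration(n)
  for r in arm.pinpoint(q,n)[:2]:
    p=r["point"]; print(n,q,round(r["p"],2),np.round(p,1),np.round(atz(cc,(p[1],p[0]),.194 if q=="lid_bar" else .093),4))
E
```

```text
t 20.8 pos [ 0.5042 -0.0778  0.2597] phi 17.19 zaxis [ 0.0087 -0.0019 -1.    ] F [-0.3 -0.3 -0. ] open 0.0535
delta [ 0.137   0.075  -0.0189] yaw -90.01 len 0.157
t 20.8 pos [ 0.5042 -0.0778  0.2597] phi 17.19 zaxis [ 0.0087 -0.0019 -1.    ] F [-0.3 -0.3 -0. ] open 0.0535
delta [ 0.137   0.075  -0.0189] yaw 89.99 len 0.157
[ 0.4905102   0.19582251 -0.48373892  1.85469689  0.10336504  1.10645445
 -1.30176773]
wrist lid_bar 0.59 [ 28.6 425.2] [ 0.6567 -0.1113  0.194 ]
wrist hinge_mid 0.85 [148.2 384.3] [ 0.5677 -0.1363  0.093 ]
side lid_bar 0.66 [133.  301.5] [ 0.6661 -0.1221  0.194 ]
```

View pics/w8.png

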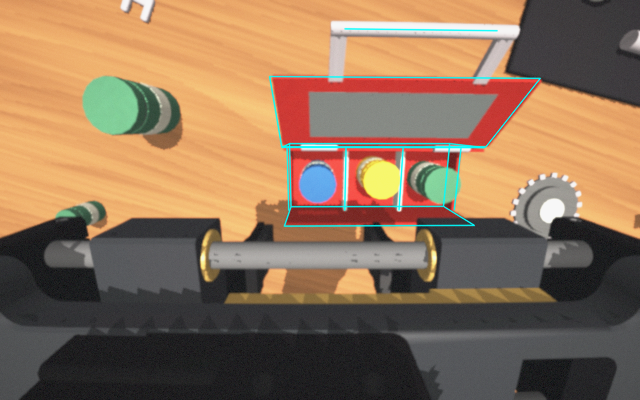

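View pics/s8.png

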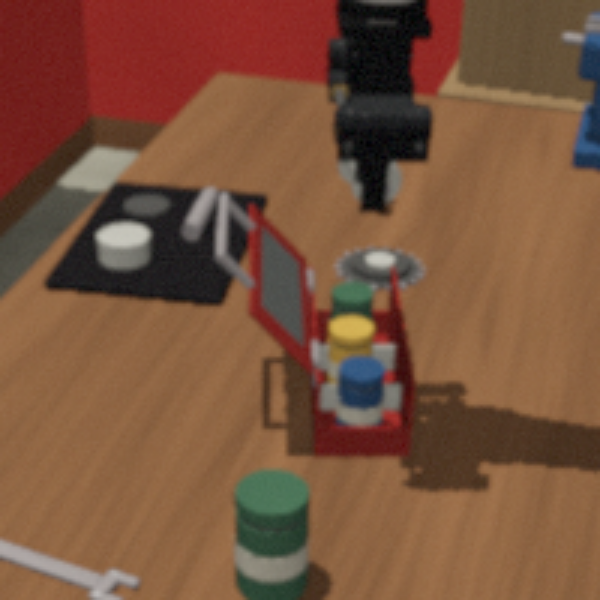

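Both tins stand upright in their cells: blue (318,182), yellow (380,180), green (440,185). Lid model still agrees with the picture (bar at row 31). Now turn 90° (yaw −90 keeps joint 7 in range) and go over the bar.

Call:
servo_tool --deltas "0.01 0.005 -0.01 -5 98; 0.025 0.014 -0.015 -12 98; 0.045 0.025 -0.019 -19 98; 0.065 0.036 -0.019 -26 98; 0.085 0.047 -0.019 -33 98; 0.105 0.058 -0.019 -40 98; 0.12 0.066 -0.019 -46 98; 0.13 0.072 -0.019 -52 98"

```text
time_s: 21.62
position: [0.648, -0.1086, 0.2712]
orientation: [0.822, 0.57, -0.001, -0.002]
contact_force: [-0.8, 0.0, -0.1]
opening: 0.0534
```

```bash
python3 -c "
from h import *
go((.656,-.109,.25),107.2)"
```

```text
t 21.62 pos [ 0.648  -0.1086  0.2712] phi 69.49 zaxis [-0.0038  0.0014 -1.    ] F [-0.8  0.  -0.1] open 0.0534
delta [0.0024 0.0077 0.0212] yaw -37.71 len 0.023
```

Call:
servo_tool --deltas "0.0005 0.001 0 -6 98; 0.001 0.003 0.005 -13 98; 0.002 0.005 0.01 -20 98; 0.002 0.007 0.015 -27 98; 0.002 0.008 0.02 -33 98; 0.002 0.008 0.021 -37 98; 0.002 0.008 0.021 -38 98; 0.002 0.008 0.021 -38 98"

```text
time_s: 22.28
position: [0.655, -0.1093, 0.2513]
orientation: [0.594, 0.805, -0.0, -0.001]
contact_force: [0.1, 0.3, 0.9]
opening: 0.0535
```

```bash
python3 - <<'E'
from h import *
c=arm.calibration("wrist"); im=arm.get_image("wrist")
cv2.imwrite("pics/w9raw.png",im)
draw(im,c,casepts(.524,-.1495,.30)); cv2.imwrite("pics/w9.png",im)
s=arm.get_image("side"); cv2.imwrite("pics/s9.png",cv2.resize(s[60:260,230:430],None,fx=3,fy=3))
go((.656,-.109,.176),107.2)
E
```

```text
t 22.38 pos [ 0.6554 -0.1092  0.2524] phi 107.12 zaxis [-1.2e-03  3.0e-04 -1.0e+00] F [ 1.4 -0.2 -0.1] open 0.0536
delta [-0.      0.0007  0.0764] yaw -0.08 len 0.076
```

View pics/w9.png

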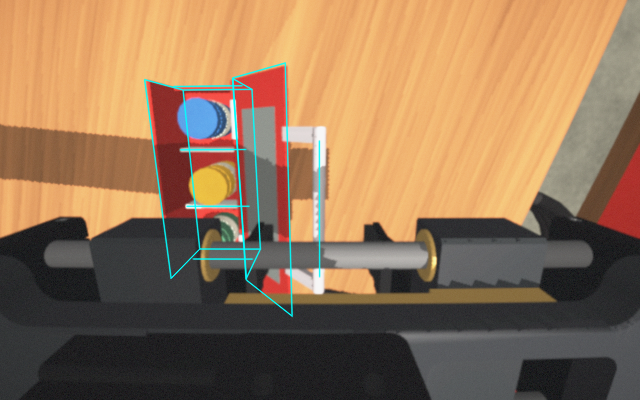

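View pics/s9.png

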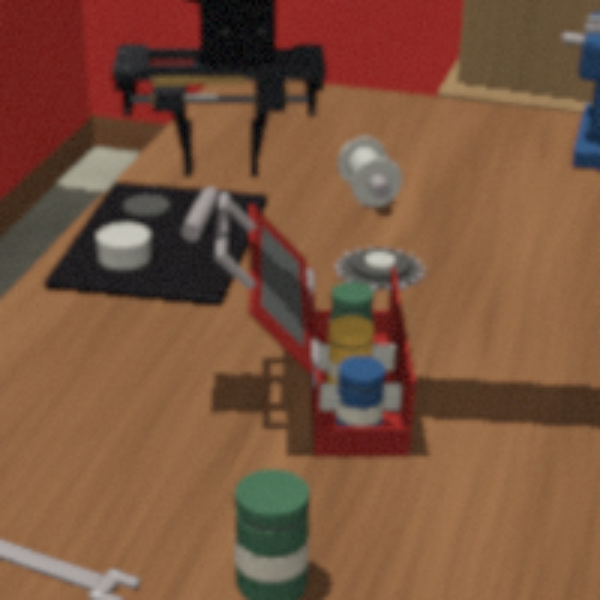

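Bar (col ≈319) is midway between fingertips (265 and 375) and the overlay agrees. Descend over it.

Call:
servo_tool --deltas "0 0.001 0.01 0 98; 0 0.001 0.025 0 98; 0 0.001 0.04 0 98; 0 0.001 0.055 0 98; 0 0.001 0.066 0 98; 0 0.001 0.073 0 98; 0 0.001 0.076 0 98; 0 0.001 0.076 0 98" --force 10

```text
time_s: 23.05
position: [0.6564, -0.109, 0.1764]
orientation: [0.594, 0.805, -0.0, -0.0]
contact_force: [0.3, 0.7, -0.5]
opening: 0.0535
```

Call:
servo_tool --deltas "0 0 0 0 130; 0 0 0 0 160; 0 0 0 0 190; 0 0 0 0 210; 0 0 0 0 225; 0 0 0 0 240; 0 0 0 0 245; 0 0 0 0 245" --force 10

```text
time_s: 23.72
position: [0.6553, -0.1095, 0.177]
orientation: [0.594, 0.805, -0.001, -0.001]
contact_force: [-4.3, 0.4, 3.7]
opening: 0.0093
```

Call:
servo_tool --deltas "0 -0.0031 -0.0026 0 245; 0 -0.0073 -0.006 0 245; 0 -0.0116 -0.0093 0 245; 0 -0.0172 -0.013 0 245; 0 -0.023 -0.0165 0 245; 0 -0.0289 -0.0198 0 245; 0 -0.0338 -0.0221 0 245; 0 -0.0375 -0.0237 0 245" --force 25

```text
time_s: 24.38
position: [0.6205, -0.12, 0.2015]
orientation: [0.594, 0.805, 0.0, 0.0]
contact_force: [1.2, 1.6, -1.7]
opening: 0.0092
```

```bash
python3 - <<'E'
from h import *
go((.656,-.109,.176),107.2)
s=arm.get_image("side"); cv2.imwrite("pics/s10.png",cv2.resize(s[60:260,230:430],None,fx=3,fy=3))
go((.656,-.109,.176),107.2)
E
```

```text
t 24.38 pos [ 0.6205 -0.12    0.2015] phi 107.18 zaxis [ 1.2e-03  1.0e-04 -1.0e+00] F [ 1.2  1.6 -1.7] open 0.0092
delta [0.0001 0.0371 0.0255] yaw -0.02 len 0.045
t 24.43 pos [ 0.6201 -0.1201  0.2017] phi 107.17 zaxis [ 7.e-04 -2.e-04 -1.e+00] F [-0.7  0.9 -2.3] open 0.0091
delta [0.0001 0.0375 0.0257] yaw -0.03 len 0.046
```

View pics/s10.png

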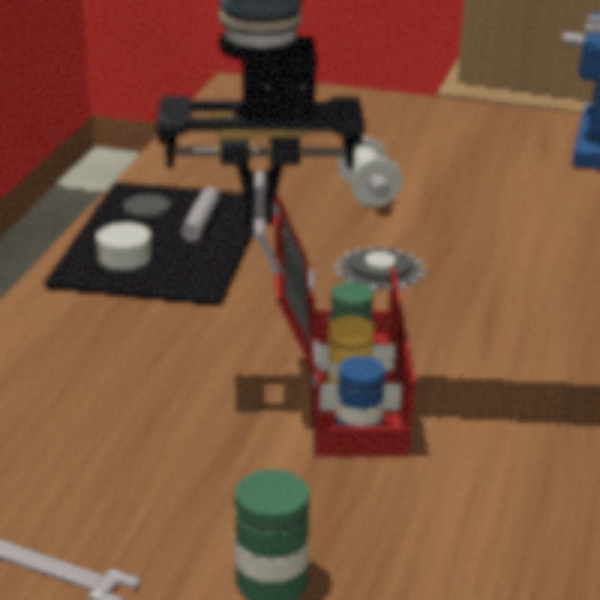

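Call:
servo_tool --deltas "0 -0.0038 -0.0015 0 245; 0 -0.0088 -0.0034 0 245; 0 -0.0153 -0.0054 0 245; 0 -0.0218 -0.0071 0 245; 0 -0.0284 -0.0085 0 245; 0 -0.0337 -0.0093 0 245; 0 -0.0391 -0.0099 0 245; 0 -0.0431 -0.0103 0 245"

```text
time_s: 25.1
position: [0.5794, -0.1325, 0.212]
orientation: [0.593, 0.805, 0.0, 0.0]
contact_force: [0.7, 2.7, 5.3]
opening: 0.0092
```

Call:
servo_tool --deltas "0 -0.002 0 0 245; 0 -0.0035 -0.0001 0 245; 0 -0.005 -0.0002 0 245; 0 -0.006 -0.0003 0 245; 0 -0.007 -0.0003 0 245; 0 -0.007 -0.0003 0 245; 0 -0.007 -0.0003 0 245; 0 -0.007 -0.0003 0 245"

```text
time_s: 25.77
position: [0.5727, -0.1345, 0.2121]
orientation: [0.593, 0.805, 0.0, -0.0]
contact_force: [1.0, 2.9, 6.2]
opening: 0.0088
```

```bash
python3 - <<'E'
from h import *
go((.656,-.109,.176),107.2)
p=arm.sense()["position"]; print("case frame",Rn.from_euler("z",-.3).apply(p-[.524,-.1495,0]))
im={}
for n in("scene","side"):
    im[n]=arm.get_image(n)
c=arm.calibration("wrist"); im["wrist"]=arm.get_image("wrist"); cv2.imwrite("pics/w11.png",im["wrist"])
import pickle; pickle.dump(c,open("w11.pkl","wb"))
for n,(y0,y1,x0,x1) in (("scene",(120,250,200,330)),("side",(90,230,280,420))):
    cv2.imwrite(f"pics/{n}11.png",im[n])
    k=4.2; a=cv2.resize(im[n][y0:y1,x0:x1],None,fx=k,fy=k,interpolation=2)
    for s in casepts(.524,-.1495,.30,1.571)[-2:]:
        q=(proj(arm.calibration(n),s)-(x0,y0)+.5)*k; cv2.polylines(a,[q.astype(np.int32)],False,(255,255,0),1)
    cv2.imwrite(f"pics/o11{n}.png",a)
E
```

```text
t 25.77 pos [ 0.5727 -0.1345  0.2121] phi 107.2 zaxis [ 0.e+00  1.e-04 -1.e+00] F [1.  2.9 6.2] open 0.0088
delta [-0.0003  0.0872  0.0361] yaw 0.0 len 0.094
case frame [ 5.09160343e-02 -7.00767037e-05  2.12071354e-01]
```

View pics/o11scene.png

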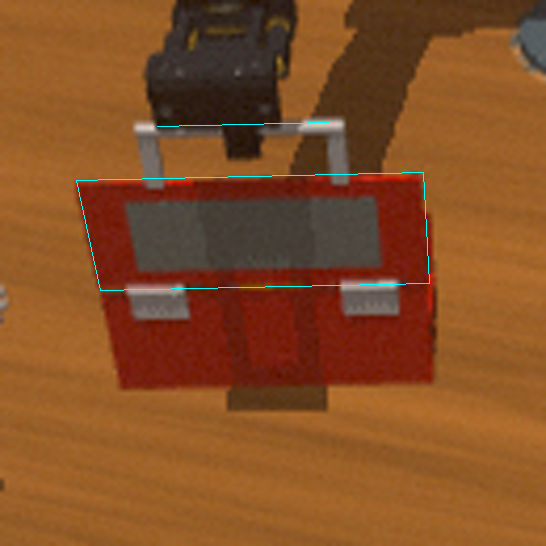

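View pics/o11side.png

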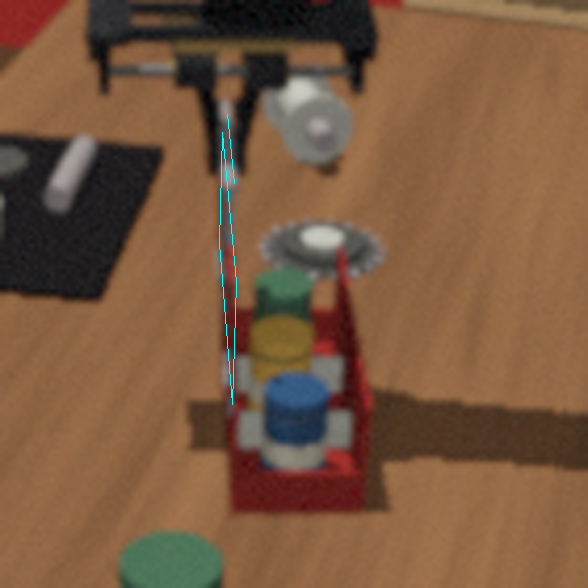

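View pics/w11.png

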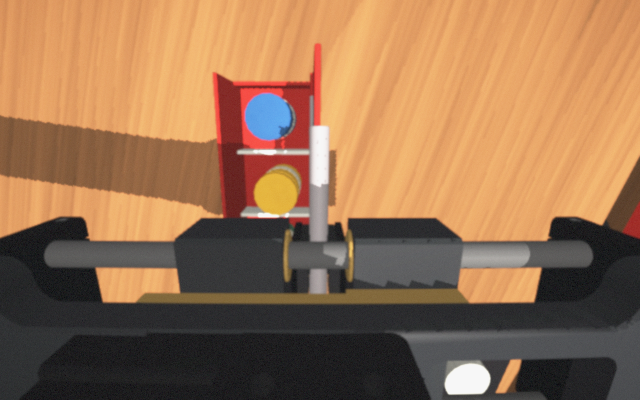

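Lid is nearly up; forces are small. TCP is 2.9 mm behind the modelled hinge plane, and the chord from the 2.3 rad stop gives 1.595–1.605 rad, so go about 3.2 mm further forward, with slight radial relief.

Call:
servo_tool --deltas "0 -0.0005 -0.0002 0 245; 0 -0.001 -0.0003 0 245; 0 -0.0015 -0.0005 0 245; 0 -0.002 -0.0005 0 245; 0 -0.0025 -0.0005 0 245; 0 -0.003 -0.0005 0 245; 0 -0.0032 -0.0005 0 245; 0 -0.0032 -0.0005 0 245"

```text
time_s: 26.58
position: [0.5697, -0.1354, 0.212]
orientation: [0.593, 0.805, 0.0, -0.0]
contact_force: [0.0, 4.0, 5.2]
opening: 0.0087
```

```bash
python3 - <<'E'
from h import *
import pickle
P=[];F=[]
for i in range(4):
    c=arm.calibration("wrist"); im=arm.get_image("wrist"); s=arm.sense(); P.append(s["position"]);F.append(s["contact_force"])
p=np.mean(P,0); print(np.round(P,4),"F",np.round(np.mean(F,0),1),"case frame",Rn.from_euler("z",-.3).apply(p-[.524,-.1495,0]))
pickle.dump(c,open("w12.pkl","wb")); cv2.imwrite("pics/w12.png",im); cv2.imwrite("pics/side12.png",arm.get_image("side")); cv2.imwrite("pics/scene12.png",arm.get_image("scene"))
k=2.5; outs=[]
for lid in (1.571,):
  a=cv2.resize(im[30:260,180:440],None,fx=k,fy=k,interpolation=2)
  for sg in casepts(.524,-.1495,.30,lid):
    q=(proj(c,sg)-(180,30)+.5)*k; cv2.polylines(a,[q.astype(np.int32)],False,(255,255,0),1)
  cv2.imwrite("pics/o12.png",a)
E
```

```text
[[ 0.5697 -0.1354  0.2121]
 [ 0.5697 -0.1354  0.212 ]
 [ 0.5697 -0.1354  0.2121]
 [ 0.5697 -0.1354  0.2121]] F [0.3 3.2 5.3] case frame [ 4.78435617e-02 -3.57992334e-05  2.12059198e-01]
```

View pics/o12.png

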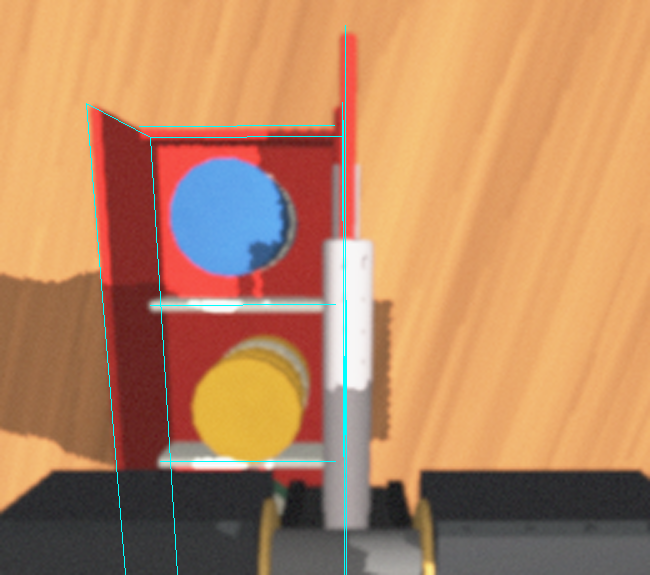

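```bash
python3 - <<'E'
from h import *
c=arm.calibration("side"); im=cv2.imread("pics/side12.png"); x0,y0,k=290,90,6
out=[]
for lid in(1.52,1.571,1.62):
    a=cv2.resize(im[90:190,290:334],None,fx=k,fy=k,interpolation=2)
    for s in casepts(.524,-.1495,.30,lid)[-2:]:
        q=(proj(c,s)-(x0,y0)+.5)*k; cv2.polylines(a,[q.astype(np.int32)],False,(255,255,0),1)
    out.append(a)
cv2.imwrite("pics/o13.png",np.hstack(out))
s=arm.sense(); print(s["time_s"],np.abs(s["dq"]).max())
E
```

```text
26.8833 0.0022445902057212546
```

View pics/o13.png

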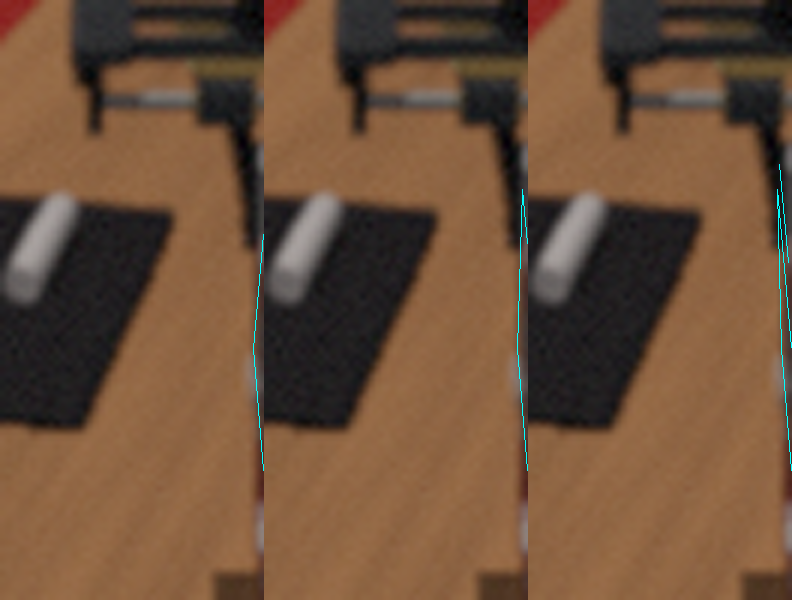

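View pics/side12.png

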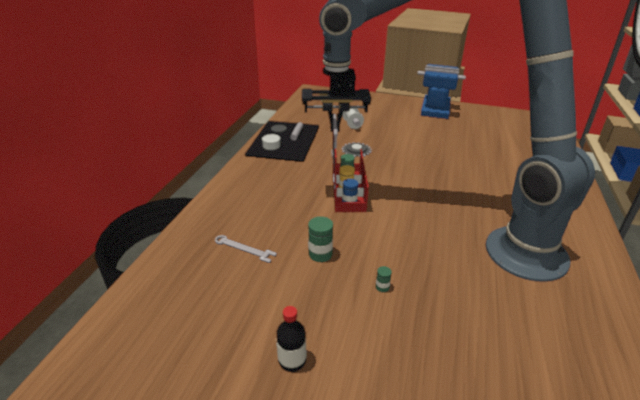

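```bash
python3 - <<'E'
from h import *
c=arm.calibration("side"); im=cv2.imread("pics/side12.png"); x0,y0,k=318,100,6
out=[]
for lid in(0,1.53,1.571,1.61):
    a=cv2.resize(im[100:195,318:350],None,fx=k,fy=k,interpolation=2)
    if lid:
     for s in casepts(.524,-.1495,.30,lid)[-2:]:
        q=(proj(c,s)-(x0,y0)+.5)*k; cv2.polylines(a,[q.astype(np.int32)],False,(255,255,0),1)
    out.append(a)
cv2.imwrite("pics/o14.png",np.hstack(out))
E
```

```text
(no output)
```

View pics/o14.png

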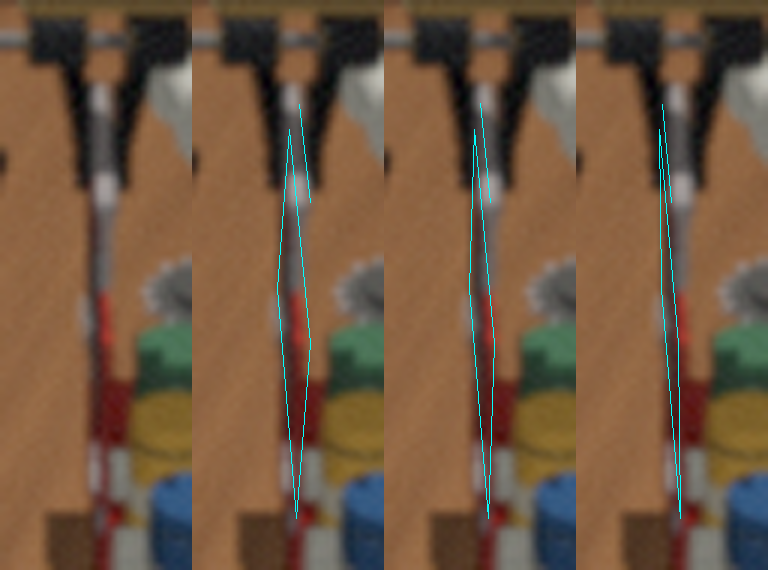

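Side overlay: 1.571 rad fits best, with 1.53 and 1.61 visibly off. Joints are still (0.002 rad/s). Handing in.

```bash
python3 -c "
from h import *
s=arm.sense();print(s['position'],s['contact_force'],s['opening'],np.abs(s['dq']).max())
print(arm.close_job())"
```

```text
[ 0.5697143  -0.13541352  0.2120677 ] [0.87746354 4.16312734 5.07944919] 0.009065376928637412 0.0022445902057212546
the job is handed in; nothing more can be done
None
```

I set the middle-sized green tin upright in the right (−y) end cell and the blue one upright in the left (+y) end cell. Each was lowered until it touched the floor before I released it. I then took the lid by its bar, brought it up from the stop to straight up, and handed the job in still gripping it, at about 27 s.

**Lid angle:**
- The measured tool position puts the bar over the modelled hinge axis to within about 1 mm, which is about 0.01 rad.
- In the side view, 1.571 rad fits best; 1.53 and 1.61 are visibly off.
- In the wrist view the bar is about 0.6 mm off the model and the plate about 1 mm, within the camera calibration.
- Working from the 2.3 rad stop, I had estimated 1.595–1.605 rad before the last 3.2 mm move. With that move it comes to about 1.57–1.58 rad.

**Stillness and force:** the joints were at rest (0.002 rad/s). A residual force of about 5 N upward and 4 N sideways remained at the wrist.

**Everything else:** the yellow tin, the other two green tins, the bottle, wrench and sprocket stand where they were in the last side picture. In that final view the green tin is partly hidden behind the yellow one, but the earlier wrist picture showed it upright and centred.

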